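Feed the brass guard blank over the lip into its nest

TASK

On the forge bench, push the brass plate along its lane of the loading block, over the red lip, so that it drops into the nest beyond and lies flat on the nest floor. Push it, do not lift it out of the lane, and leave the steel plate where it waits in the other lane.

Things in the scene. Friction and masses are not known exactly. Their poses are not given: they have to be found in the camera images.
- loading_block: Loading block bolted down, dark steel, blue walls, 220 x 160 mm. Origin: underside, at bench height. Its x is the feed direction, away from the robot within 20 deg; z up. Two lanes 64 mm wide, centred at y = +38 and -38 mm, each: flat deck, top z = 16, open at the rear, x = -120 to -4; red lip; empty nest x = 20 to 90, floor z = 6. Side walls and 12 mm divider rise to z = 30, also the end wall.
- lip (a point): Middle of the crest edge of the red lip that runs across both lanes, on the block's centre line: x = 20, y = 0, z = 20 mm of the block, axes as the block's. The lip slopes up 4 mm from the deck (x = -4 to 16), is level to x = 20, then drops sheer 14 mm to the nest floor. A plate falls in once its rear edge is pushed past this edge.
- brass_plate: Loose brass (yellow metal) knife-guard blank: flat plate 50 mm long (its x, along the lane), 56 wide (y), 14 thick, about 0.32 kg, thin black slot mark on top. Origin: centre of its underside. Starts flat on the deck of either lane, square to it within 2 deg, centre at x = -65 to -45 mm of the block. On the deck its top is 10 mm above the lip crest; in the nest, level with it.
- steel_plate: Loose steel (silver grey) plate of the same size, shape and origin, about 0.29 kg, on the deck of the other lane. It stays there. Plates and block are smooth oiled metal that slides easily.
There are look-alikes about, which are no part of the job. Of the things like the brass_plate, leave any that is blue; of the rest the smaller one is meant.

How it is judged:
By the outcome, as a careful person would: the job done as asked, in the order asked, and still so for the second after the job is handed in, with the robot touching nothing.
It also fails if it takes over 32 s, if anything falls off the work surface, if the arm or the gripper's body presses on something with over 40 N, if the wrist force passes 120 N, or if a joint passes its speed limit or range.

ROBOT

A 6-joint arm with a two-finger parallel gripper is mounted at the origin on the work surface. World frame = base frame: x ahead of the robot, y to its left, z up, the work surface at z = 0. Lengths are in m, angles in rad, forces in N, time in s.
With the tool pointing down it reaches from about 0.375 to 0.975 m from the base axis. Payload 3.8 kg.
Tool frame: the origin (TCP) lies midway between the tips of the shut fingers; the grasp point (between the pads) lies 19 mm behind it; x points along the fingers, y is the direction in which the jaws open and shut, and the axes are right-handed (so a half turn about x gives the same grasp; the last joint's range is limited). The gripper opens to 88 mm and grips with 3 to 60 N. Pads are 18 mm wide; open, the fingers measure 123 mm over their backs; the gripper's body (75 mm by 187 mm) begins 45 mm behind the grasp point.
Start: joints at [-1.251, 0.264, 1.604, -0, 1.274, -0.037], TCP at [0.236, -0.632, 0.239] pointing down, gripper open.
Joint ranges: [-2.63, 2.63], [-0.94, 2.18], [0.31, 2.57], [-1.31, 4.45], [0, 2.66], [-2.55, 2.55]. Speed limits (rad/s): [2.57, 2.57, 3.14, 3.14, 3.14, 3.14].

INTERFACE

Orientations are given as a rotation vector (axis times angle).
In Python, from cell import manip, inverse_kinematics, cams, order gives the robot as it stands. Calls block until the motion is done:
- manip.move_pose(position, orientation): joint-space move of the TCP to a pose.
- manip.move_linear(position, rate=0.15, rot=None): straight line of the TCP; rot=None keeps the orientation; rate is the mean speed in m/s.
- manip.set_joints(angles): joint-space move.
- manip.set_gripper(opening, force=None): finger opening in m; force is the grip in N (None keeps the last); returns when the fingers have stopped.
- manip.dwell(seconds).
- inverse_kinematics(position, orientation): joint angles nearest the present ones, or None.
- manip.state(): the state.
- cams.capture(name): name is "scene" or "top" or "wrist"; returns a dict with "image" (400x640x3 uint8, blue, green, red), "z_map" (400x640 float32, m along the optical axis (not along the pixel's ray), 0 where there is no reading), "intrinsics" (3x3 intrinsics, pixels), "position" and "orientation" of the camera in the world; the wrist camera has in their place "T_tool_cam" (4x4, takes a point from camera to tool coordinates, whose origin is the TCP and whose axes are the tool frame's). Camera axes: x right, y down, z forward; pixel columns grow to the right and rows downward; lengths in m; the calibration is good to about 2 mm. A picture is of the moment at which its call begins: read the wrist's pose just before it.
A pose or a line that the arm cannot do raises manip.IKError and nothing moves.
- order.close_job(): hands the job in, once; it reports no verdict.
The state is a dict: "clock": time; "joint_pos": joint angles; "joint_velocities": joint speeds; "tau": joint torques, N m; "tool_pos": TCP position; "tcp_rot": TCP orientation; "contact_force": force on the tool from outside, world axes, zero at the start; "moment": the same for the moment, N m; "gripper_width": finger opening in m.
Only numpy, scipy, OpenCV 4.12 (cv2) and the standard library are available. Lean on these libraries where they do the work, as an engineer would, in place of code of your own. Each camera call takes 0.05 s, during which the arm holds its last target.

## Working session

There is one attempt and no reset: what is moved stays moved. The work goes in short steps, each a Python script; the robot and the scene stay as the last script left them, time stands still between calls to the robot, and variables do not carry over. Pictures are saved under pics/ and viewed, and the job is handed in when it is done.

```bash
mkdir -p pics; ls; python3 - <<'E'
from cell import manip,cams
import cv2,numpy as np
print(manip.state())
for n in("scene","top"):
    c=cams.capture(n); cv2.imwrite(f"pics/{n}0.png",c["image"]); np.savez(f"pics/{n}0.npz",**c)
    print(n,c["intrinsics"],c["position"],c["orientation"])
E
```

```text
pics
{'clock': 0.0, 'joint_pos': array([-1.25092896e+00,  2.64745611e-01,  1.60531714e+00, -1.49049676e-05,
        1.27369570e+00, -3.68937488e-02]), 'joint_velocities': array([ 5.46892787e-04, -1.36447136e-03,  7.46588837e-04, -1.76593700e-05,
       -2.77812627e-04, -9.74547865e-04]), 'tau': array([-6.79851419e-04, -5.02119756e+01, -3.56870663e+01,  7.26639898e-02,
        2.91739369e-02, -1.87946061e-04]), 'tool_pos': array([ 0.2355202 , -0.63184828,  0.23742378]), 'tcp_rot': array([ 2.0276718 ,  0.36785415, -2.02833023]), 'contact_force': array([-8.04861631e-05,  3.74676652e-01, -1.89666523e-01]), 'moment': array([-0.04155455, -0.02719373, -0.01241633]), 'gripper_width': 0.08798226843736447}
scene [[366.21900723   0.         320.55158914]
 [  0.         366.21900723 203.24768962]
 [  0.           0.           1.        ]] [ 0.89208183 -0.16166479  0.51785709] [-2.10658121 -1.20311573  0.49761067]
top [[408.35356699   0.         314.73106887]
 [  0.         408.35356699 201.19908634]
 [  0.           0.           1.        ]] [0.47447624 0.05551772 0.71051711] [-2.17621666  2.17548135 -0.03083067]
```

View pics/top0.png

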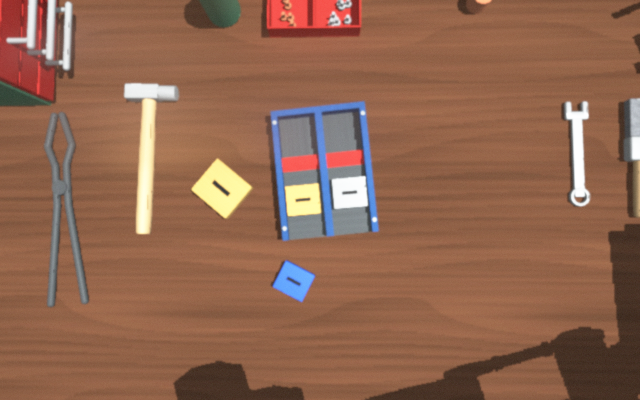

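View pics/scene0.png

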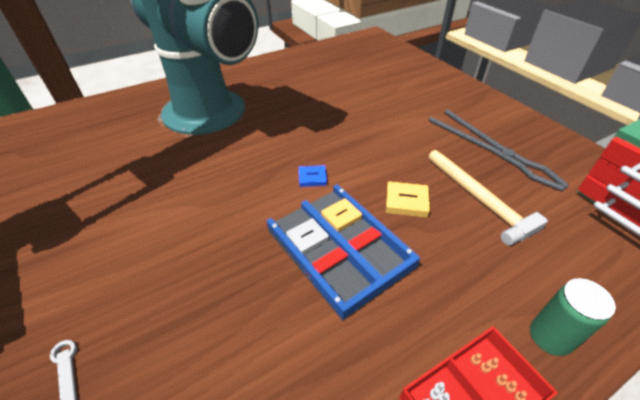

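The top view shows the brass plate in the left lane at px (303,199) and the steel plate at (349,192). The red lip is at about y=160. The large yellow plate (222,188) and the blue one (294,281) are decoys. Next I'll measure.

```bash
cat > h.py <<'E'
import cv2,numpy as np
from scipy.spatial.transform import Rotation as R
def ray(c,px,z):
    px=np.atleast_2d(px).astype(float)
    d=np.c_[px,np.ones(len(px))]@np.linalg.inv(c["intrinsics"]).T@R.from_rotvec(c["orientation"]).as_matrix().T
    p=np.asarray(c["position"]); return p+d*((z-p[2])/d[:,2])[:,None]
def masks(im):
    h=cv2.cvtColor(im,cv2.COLOR_BGR2HSV); H,S,V=cv2.split(h)
    return dict(blue=((H>100)&(H<130)&(S>130)&(V>60)),red=((H<6)|(H>174))&(S>190)&(V>120),yel=(H>18)&(H<32)&(S>90)&(V>120),
      grey=(S<40)&(V>150))
def rects(c,k,z,amin=60):
    m=masks(c["image"])[k].astype(np.uint8); out=[]
    for t in cv2.findContours(m,cv2.RETR_EXTERNAL,cv2.CHAIN_APPROX_NONE)[0]:
        if cv2.contourArea(t)<amin: continue
        w=ray(c,t[:,0,:],z)[:,:2]; out.append((t[:,0,:].mean(0),cv2.minAreaRect((w*1000).astype(np.float32))))
    return out
E
python3 - <<'E'
from h import *
for n in("top","scene"):
    c=dict(np.load(f"pics/{n}0.npz"))
    for k,z in(("blue",.03),("red",.02),("yel",.03),("grey",.03)):
        for p,r in rects(c,k,z): print(n,k,p.round(),np.round(r[0],1),np.round(r[1],1),round(r[2],1), cv2.boxPoints(r).round(0).tolist() if k in("blue",) else "")
E
```

```text
top blue [293. 280.] [384.1 112.3] [54.9 48.7] 62.9 [[350.0, 99.0], [393.0, 77.0], [418.0, 126.0], [375.0, 148.0]]
top blue [281. 192.] [532.6 134. ] [115.6  10.1] 5.6 [[475.0, 133.0], [476.0, 123.0], [591.0, 135.0], [590.0, 145.0]]
top blue [368. 166.] [574.2 -11.6] [171.   10.3] 5.5 [[489.0, -15.0], [490.0, -25.0], [660.0, -9.0], [659.0, 2.0]]
top blue [325. 149.] [569.   48.9] [215.6 130.9] 6.4 [[455.0, 102.0], [469.0, -28.0], [683.0, -4.0], [669.0, 126.0]]
top yel [302. 199.] [518.1  97.4] [ 9.9 28.8] 5.1 
top yel [302. 201.] [518.3  96.8] [50.8 57.5] 5.5 
top yel [221. 188.] [536.9 234.4] [80.4 70.5] 50.6 
top grey [349. 192.] [530.5  19.1] [54.1 57.4] 5.1 
top grey [143. 199.] [520.1 367.4] [  8.4 110.5] 88.5 
top grey [578. 148.] [ 594.4 -356.3] [ 35.8 174.9] 88.5 
top grey [635. 129.] [ 635.  -450.8] [ 12.9 102.3] 87.4 
top grey [151.  91.] [705.4 359.1] [95.3 26.4] 87.5 
top grey [66. 35.] [805.5 513.2] [120.2  18.7] 0.1 
top grey [50. 30.] [816.6 544.3] [106.2  21.8] 0.0 
top grey [27. 27.] [827.4 591.6] [49.3 86.7] 88.4 
scene blue [345. 251.] [572.   59.5] [226.  166.4] 5
[... 1101 characters left out ...]
1.3 55. ] 28.4 
scene grey [493. 201.] [610.4 379.1] [103.6 256.1] 74.5 
scene grey [605. 140.] [630.6 724.8] [17.3 60.3] 13.8 
scene grey [590.  85.] [469.5 933.2] [49.  36.2] 5.0 
scene grey [35. 91.] [-280.5 -369. ] [210.4  57.9] 9.0 
scene grey [631.  65.] [ 457.3 1144.8] [34.8 54.2] 89.8 
scene grey [514.  56.] [246.7 906. ] [48.8 71.3] 86.4 
scene grey [132.  67.] [-290.6 -106.2] [237.7 337.8] 10.1 
scene grey [265.  43.] [-259.5  315.4] [107.1 246.4] 57.5 
scene grey [388.  26.] [-150.6  731.8] [118.3  72.5] 9.0 
scene grey [496.  10.] [ -73.9 1178.3] [ 33.  207.4] 89.9 
scene grey [461.   8.] [-156.9 1081.3] [ 39.3 211. ] 39.6 
scene grey [352.  17.] [-391.7  688.6] [400.  493.6] 3.2
```

```bash
cat >> h.py <<'E'
a=np.deg2rad(5.6); u=np.array([np.cos(a),np.sin(a),0]); n=np.array([-np.sin(a),np.cos(a),0]); Z=np.array([0,0,1.])
def P(du,z,dn=.0455): return du*u+dn*n+z*Z
def ROT(s=1):
    x=-Z; y=s*n; return R.from_matrix(np.c_[x,y,np.cross(x,y)]).as_rotvec()
E
python3 - <<'E'
from h import *
from cell import manip,cams,inverse_kinematics as ik
q0=manip.state()["joint_pos"]
best=min((s for s in(1,-1) if ik(P(.476,.12),ROT(s)) is not None),key=lambda s:np.abs(ik(P(.476,.12),ROT(s))-q0)[5])
print(best,ik(P(.476,.12),ROT(best)))
manip.set_gripper(.012,20)
manip.move_pose(P(.476,.12),ROT(best))
s=manip.state();print(s["clock"],s["tool_pos"],P(.476,.12),s["tcp_rot"],ROT(best),s["contact_force"],s["gripper_width"])
for k in("top","wrist"):
    c=cams.capture(k);cv2.imwrite(f"pics/{k}1.png",c["image"])
E
```

```text
1 [ 1.40939998e-01 -8.79470652e-04  2.13498220e+00 -4.44089210e-16
  1.00748993e+00 -1.52759477e+00]
4.0 [0.469768   0.09123803 0.1202206 ] [0.46928822 0.09173231 0.12      ] [-0.07591713  1.56894541  0.07582102] [-0.07675808  1.56943301  0.07675808] [ 0.55096948 -0.08980517  0.18534916] 0.011867874928787742
```

View pics/wrist1.png

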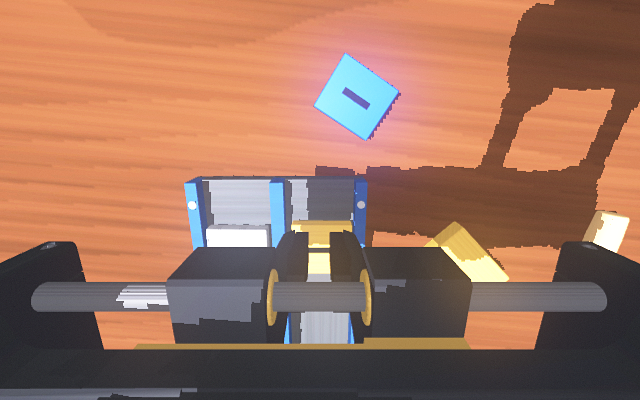

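The wrist view shows the fingers over the brass lane, with the blue decoy well clear at (356,97). I'll descend in steps and check contact force as I go.

```bash
python3 - <<'E'
from h import *
from cell import manip,cams
f0=manip.state()["contact_force"]
for z in(.045,.023):
    manip.move_linear(P(.476,z),rate=.08)
    s=manip.state();print(s["clock"],s["tool_pos"],P(.476,z),s["contact_force"]-f0)
c=cams.capture("scene");cv2.imwrite("pics/scene2.png",cv2.resize(c["image"][120:320,200:460],(780,600)))
E
```

```text
5.1917 [0.46987264 0.09186064 0.04551536] [0.46928822 0.09173231 0.045     ] [-1.55724921 -0.42360597  0.14436743]
5.6167 [0.46883891 0.09166649 0.02261367] [0.46928822 0.09173231 0.023     ] [-0.896757    0.4183137   0.03927331]
```

View pics/scene2.png

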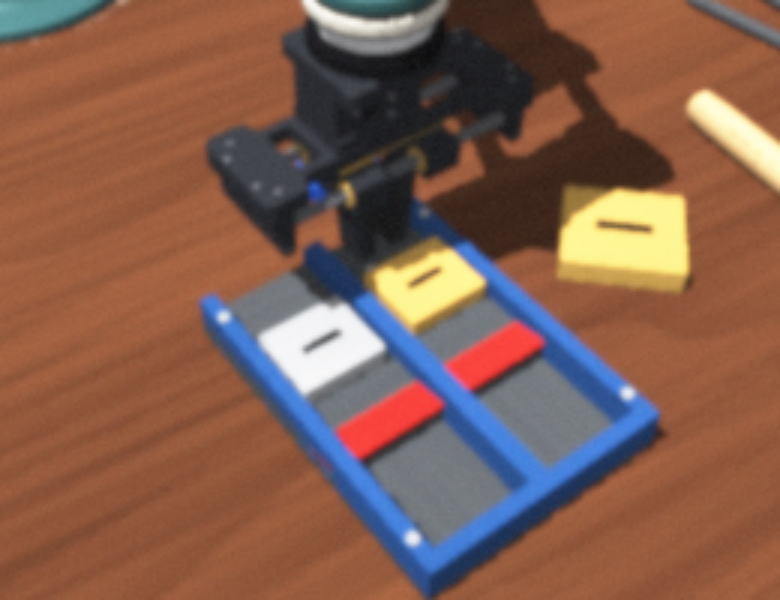

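The fingers sit in the lane behind the brass plate (425,280 in the crop), clear of the divider. I'll push in stages.

```bash
python3 - <<'E'
from h import *
from cell import manip,cams
f0=manip.state()["contact_force"]
for d in(.500,.525,.550,.570):
    manip.move_linear(P(d,.0235),rate=.03)
    s=manip.state();print(s["clock"],(s["tool_pos"]-P(d,.0235)).round(4),(s["contact_force"]-f0).round(2))
c=cams.capture("scene");cv2.imwrite("pics/scene3.png",cv2.resize(c["image"][120:320,200:460],(780,600)))
E
```

```text
6.6167 [0.0001 0.     0.    ] [ 1.13 -0.06 -0.22]
7.6 [0.0004 0.     0.0002] [ 0.72  0.37 -0.28]
8.5833 [0.0003 0.     0.0001] [-0.51 -0.36  0.39]
9.4 [ 0.0001  0.     -0.    ] [0.26 0.02 0.2 ]
```

View pics/scene3.png

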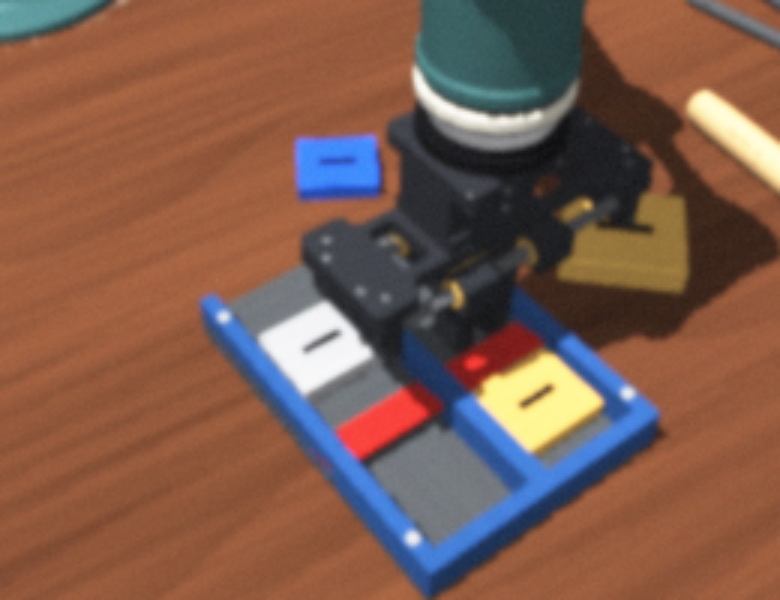

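The plate is largely over the nest, with its rear still at the lip (485,375). I'll continue until the finger front is past the crest.

```bash
python3 - <<'E'
from h import *
from cell import manip,cams
f0=manip.state()["contact_force"]
for d in(.585,.595,.601):
    manip.move_linear(P(d,.0235),rate=.03)
    s=manip.state();print(s["clock"],(s["tool_pos"]-P(d,.0235)).round(4),(s["contact_force"]-f0).round(2))
c=cams.capture("scene");cv2.imwrite("pics/scene4.png",cv2.resize(c["image"][120:320,200:460],(780,600)))
E
```

```text
10.1 [-0.     -0.     -0.0001] [ 0.91 -0.15 -0.05]
10.5833 [ 0.0002 -0.      0.    ] [ 0.86 -0.8   0.28]
10.9333 [0.0002 0.     0.    ] [ 1.36 -0.36 -0.94]
```

View pics/scene4.png

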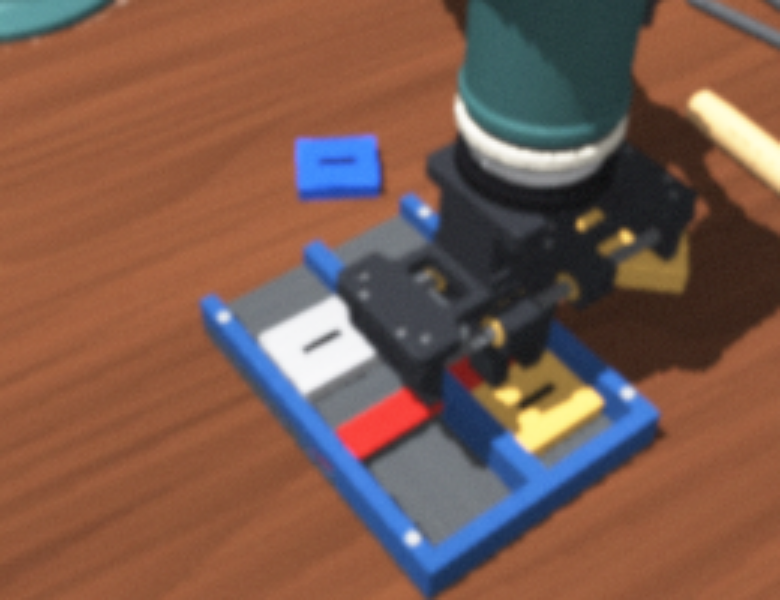

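The plate hasn't moved since the last picture and the fingers pass over it with no force, so it had probably dropped already. I'll lift up, back off and check.

```bash
python3 - <<'E'
from h import *
from cell import manip,cams
manip.move_linear(P(.601,.12),rate=.1)
manip.move_linear(P(.601,.14)+np.array([-.15,-.20,0]),rate=.2)
for k in("scene","top"):
    c=cams.capture(k)
    im=c["image"][120:320,200:460] if k=="scene" else c["image"][80:260,200:440]
    cv2.imwrite(f"pics/{k}5.png",cv2.resize(im,(780,585)))
    for kk in("yel","grey"):
        for p,r in rects(c,kk,.02 if kk=="yel" else .03,400):
            if 400<r[0][0]<650 and -50<r[0][1]<260: print(k,kk,p.round(),np.round(r[0],1),np.round(r[1],1),round(r[2],1))
    # heights of the brass top from depth
    m=masks(c["image"])["yel"].astype(np.uint8); m=cv2.erode(m,np.ones((3,3)))
    v,w=np.nonzero(m); d=c["z_map"][v,w]
    q=np.c_[w,v,np.ones(len(v))]@np.linalg.inv(c["intrinsics"]).T*d[:,None]
    X=q@R.from_rotvec(c["orientation"]).as_matrix().T+c["position"]
    du,dn=X@u,X@n; ok=(d>0)&(du>.59)&(du<.68)&(dn>.01)&(dn<.08)
    A=np.c_[du-.63,dn-.045,np.ones(len(du))][ok]
    print(ok.sum(),"plane",np.linalg.lstsq(A,X[ok,2],rcond=None)[0].round(4),"u range",du[ok].min(),du[ok].max())
print(manip.state()["clock"])
E
```

```text
scene yel [380. 253.] [621. 110.] [54.3 53.2] 5.7
scene yel [407. 198.] [543.6 234. ] [80.2 86.1] 50.6
scene grey [306. 234.] [529.8  19.6] [54.1 57.3] 4.9
622 plane [-0.0082 -0.0018  0.0194] u range 0.6038228466011386 0.651686004021852
top yel [221. 188.] [538.  237.3] [81.8 72.1] 50.0
top grey [302. 194.] [523.4  98.3] [85.4 54.5] 6.7
top grey [348. 193.] [527.5  20.1] [92.3 60.2] 5.9
top grey [339. 132.] [631.2  36.5] [61.6 49.9] 5.9Traceback (most recent call last):
  File "<stdin>", line 19, in <module>
    return umr_minimum(a, axis, None, out, keepdims, initial, where)
ValueError: zero-size array to reduction operation minimum which has no identity
```

View pics/scene5.png

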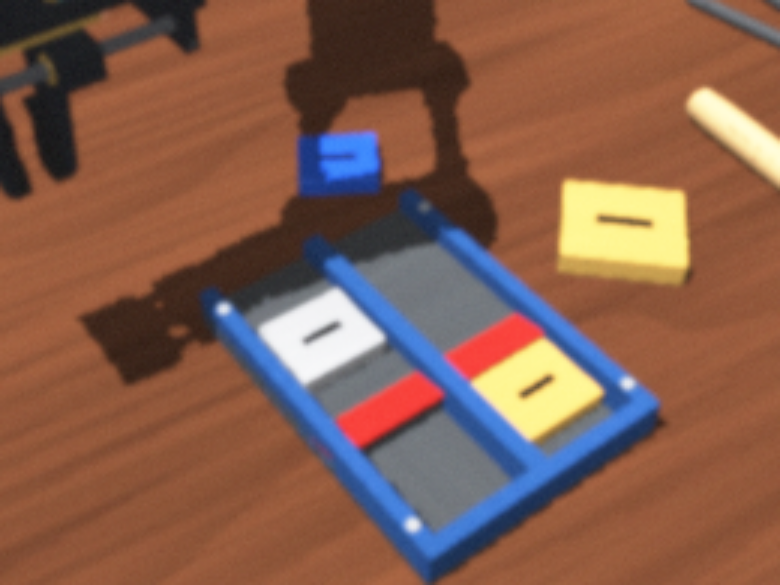

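View pics/top5.png

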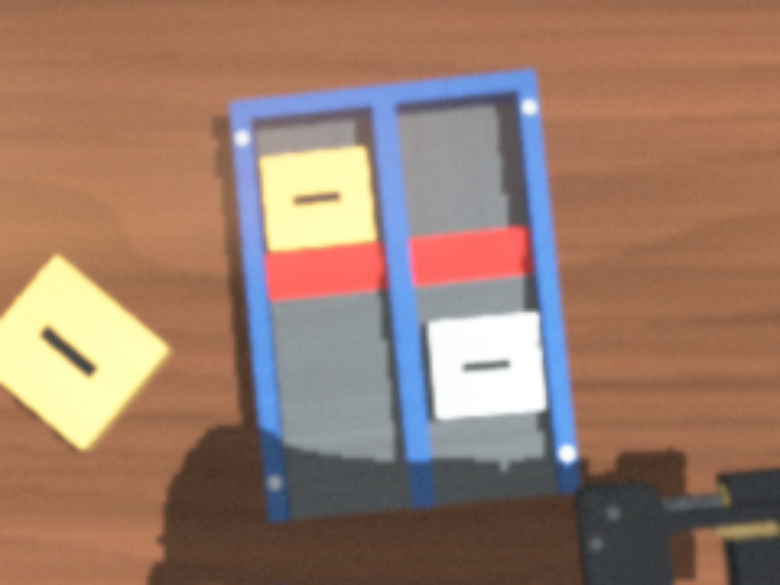

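Both views show the brass plate in the nest just beyond the lip (top crop 318,198). From depth its top is at 19.4 mm and level within 0.5°. In the scene view the steel plate hasn't moved. I'll hand the job in.

```bash
python3 - <<'E'
from cell import manip,order
s=manip.state();print(s["clock"],s["tool_pos"],s["contact_force"])
print(order.close_job())
E
```

```text
13.6 [ 0.44407337 -0.09555143  0.13990914] [ 1.02572018  0.06363128 -0.36122158]
the job is handed in; nothing more can be done
None
```

I pushed the brass plate along the left lane with nearly shut fingers, over the red lip and into the nest. I then lifted clear and handed the job in at 13.6 s of the 32 s allowed.

- **Brass plate:** its top measured 19.4 mm high against the expected 20 mm, and level within about 0.5°. It lies just past the lip crest in both camera views.
- **Steel plate:** it had not moved, to within 0.1 mm in the scene camera. The blue and large yellow look-alikes look untouched in the pictures.
- **Forces:** the readings taken after each move changed by less than 2 N. I did not record peaks during the moves.

One check failed: in the last top view my colour masks missed the brass plate, so there was no second height measurement. They also gave odd outlines for the pale areas there. The height and level figures come from the scene camera's depth alone; the top view I only checked by eye.

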